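# Turn the tray cover over its spine

## Task

In the drawer, the hinged metal cover leaf of the fold-over tray lies slightly ajar over the bay with the little spatula: push it up from beneath its free edge with a fingertip and turn it gently over its spine until it lies flat on the other bay. Only push and press it, never pinch or fling it, and leave the jars, the salt pig and the spatula where they are. Finish clear of everything.

Things in the scene. Friction and masses are not known exactly. Their poses are not given: they have to be found in the camera images.
- tray: Fold-over tray fixed to the drawer floor, white laminate, open-topped, 124 (x) by 164 (y) by 50 mm high, walls 4 mm. Origin: centre of its underside, on the drawer floor 6 mm above the work surface. z is up; the spine (hinge axis) runs along its x, 52 mm above the origin, over a wall that divides a -y bay from a +y bay. At yaw 0 the -y bay is on the robot's right.
- leaf (a joint): Angle (rad) of the cover leaf about the spine: 0 = flat over the tray's -y bay, pi/2 = upright, 3.14 = flat over the +y bay; stops at both ends. Starts ajar at 0.1 to 0.4. Friction hinge: the leaf stays at any angle where it is left, and takes about 1 to 3 N at the free edge to move.
- leaf_edge (a point): Middle of the leaf's free edge, in the plate's mid-plane, 100 mm from the spine; moves with the leaf. The leaf is a plain metal plate 4 mm thick, 120 mm along the spine, reaching 100 mm from it, its mid-plane through the hinge axis, about 130 g. Lying flat, its free edge overhangs the tray's long wall by 18 mm.
- riser: Stainless stepped riser standing fixed on the drawer floor, 145 mm (x) by 115 mm (y), three steps 30, 60 and 90 mm high rising towards +x; leave alone. Origin: centre of its underside.
- salt_pig: White stoneware salt pig, 96 mm across, 102 mm high, loose, leave alone. Origin: centre of its underside.
- spatula: Small black silicone spatula, 97 mm long, loose in the tray's -y bay under the leaf; leave alone. Origin: on the underside, near the middle of its length.
- jar1: Squat square glass jar with white flip lid, 44 x 44 mm, 57 mm high, loose, standing on the riser; leave alone. Origin: centre of its underside.
- jar2: Squat square glass jar with white flip lid, 44 x 44 mm, 57 mm high, loose, standing on the riser; leave alone. Origin: centre of its underside.
- jar3: Squat square glass jar with white flip lid, 44 x 44 mm, 57 mm high, loose, standing on the riser; leave alone. Origin: centre of its underside.
- jar4: Squat square glass jar with white flip lid, 44 x 44 mm, 57 mm high, loose, standing on the riser; leave alone. Origin: centre of its underside.
- jar5: Squat square glass jar with white flip lid, 44 x 44 mm, 57 mm high, loose, standing on the riser; leave alone. Origin: centre of its underside.
- jar6: Squat square glass jar with white flip lid, 44 x 44 mm, 57 mm high, loose, standing on the drawer floor about 105 mm from the tray's middle, past the tray's -x end; leave alone. Origin: centre of its underside.

How it is judged (in metres and radians):
At the end, for the whole second after the job is handed in: The leaf lies flat over the +y bay (joint at least 3.05 rad, within 9 mm at its edge) and is at rest; every jar, the salt pig and the spatula is within 25 mm of where it started (value of joint leaf above 3.05 rad and velocity of joint leaf below 0.1 rad/s and distance of each of jar1, jar2, jar3, jar4, jar5, jar6, salt_pig, spatula from where it was at the start of the episode below 0.025 m); the robot touches nothing.
It fails at once if the leaf or tray is pinched or pressed with more than 35 N (contact force between the fingers and tray above 35 N).
It fails at once if the leaf is flung or slammed (faster than 6 rad/s) (velocity of joint leaf above 6 rad/s or velocity of joint leaf below -6 rad/s).
It fails at once if a jar, the salt pig or the spatula is lifted, carried or shoved more than 25 mm (distance of any of jar1, jar2, jar3, jar4, jar5, jar6, salt_pig, spatula from where it was at the start of the episode above 0.025 m).
It also fails if it takes over 37 s, if anything falls off the work surface, if the arm or the gripper's body presses on something with over 40 N, if the wrist force passes 120 N, or if a joint passes its speed limit or range.

## Robot

A 6-joint arm with a two-finger parallel gripper is mounted at the origin on the work surface. World frame = base frame: x ahead of the robot, y to its left, z up, the work surface at z = 0. Lengths are in m, angles in degrees, forces in N, time in s.
With the tool pointing down it reaches from about 0.4 to 0.825 m from the base axis. Payload 7 kg.
Tool frame: the origin (TCP) lies on the centre line of the jaws, within the pads' length; the fingertips stand 11 mm ahead of it and the grasp point (between the pads) lies 8 mm behind it; z points along the fingers, y is the direction in which the jaws open and shut (so a half turn about z gives the same grasp; the last joint's range is limited). The gripper opens to 88 mm and grips with 3 to 60 N. Pads are 19 mm wide; open, the fingers measure 130 mm over their backs; the gripper's body (78 mm by 193 mm) begins 47 mm behind the grasp point.
Start: joints at [16.507, 20.546, 0.682, 0, -70.136, -16.507], TCP at [0.675, -0, 0.238] pointing down, gripper open.
Joint ranges: [-176.03, 176.03], [-82.01, 121.73], [-58.28, 71.71], [-173.87, 95.51], [-174.79, -0.11], [-173.66, 173.66]. Speed limits (degrees/s): [136.94, 136.94, 172.46, 180, 180, 180].

## Interface

Orientations are given as [roll, pitch, yaw] about the fixed x, y, z axes, in that order (R = Rz(yaw) Ry(pitch) Rx(roll)).
In Python, from plant import ctrl, cams, order gives the robot as it stands.
- The arm moves only by the tool jog_arm, never from a script. Its argument "motion" is a list of rows, each an object with "offset": the shift along the tool's x, y, z in mm, a list of three; "roll": the turn about the tool's z in rad; "hand": the finger opening in mm, from 0 to 87.6. A call has 1 to 20 rows; each row is the pose to reach, as a shift and turn from the pose commanded when the call began, along the tool's axes at that moment; what a row does not reach only later rows make up. A row lasts 1/12 s, in which the tool goes at most 41.7 mm and 7.16 degrees, less where a joint would pass 70% of its speed; a pose out of reach is approached as far as the arm can. A call with a gripper value outside its range is refused whole. The fingers move at their own pace and stop on an object; the grip force is fixed at half the most. Time passes only in rows, so rows that repeat a pose let the fingers close. It gives the time, the measured TCP pose, the force and the opening at its end, in the units of the state.
- ctrl.get_obs(): the state, without advancing time (a new reading comes with each control period).
- cams.snapshot(name): name is "scene" or "side" or "wrist"; returns a dict with "img" (480x640x3 uint8, red, green, blue), "K" (3x3 intrinsics, pixels), "cam_to_world" (4x4, takes a point from camera to world coordinates); the wrist camera has in their place "T_tool_cam" (4x4, takes a point from camera to tool coordinates, whose origin is the TCP and whose axes are the flange's). Camera axes: x right, y down, z forward; pixel columns grow to the right and rows downward; lengths in m; the calibration is good to about 2 mm. A picture is of the moment at which its call begins: read the wrist's pose just before it. There is no depth.
- order.close_job(): hands the job in, once; it reports no verdict.
The state is a dict: "clock": time; "joint_pos": joint angles; "qvel": joint speeds; "tau": joint torques, N m; "tool_pos": TCP position; "orientation": TCP orientation; "force": force on the tool from outside, world axes, zero at the start; "moment": the same for the moment, N m; "opening": finger opening in m.
Only numpy, scipy, OpenCV 4.12 (cv2) and the standard library are available. Lean on these libraries where they do the work, as an engineer would, in place of code of your own. Each camera call takes 0.05 s, during which the arm holds its last target. There are 200 camera calls.

## Working session

There is one attempt and no reset: what is moved stays moved. The work goes in short steps, Python scripts to look and compute and a tool call to move; the robot and the scene stay as the last step left them, time stands still between calls to the robot, and variables do not carry over. Pictures are saved under pics/ and viewed, about 8 in all and at most 12, crops included, and the job is handed in when it is done.

Besides the shell and the picture viewer there is one more tool, called after "Request:" by a JSON object that holds its "method" and its "body". jog_arm: Moves the arm, as the interface text tells. Its arguments: {"type":"object","properties":{"motion":{"type":"array"}},"required":["motion"]}

```bash
ls; mkdir -p pics
python3 - <<'E'
from plant import ctrl,cams,order
import cv2,numpy as np
np.set_printoptions(precision=4,suppress=True)
print(ctrl.get_obs())
for n in ["scene","side","wrist"]:
    s=cams.snapshot(n); cv2.imwrite(f"pics/{n}0.png",s["img"][:,:,::-1])
    print(n,s["K"],s.get("cam_to_world",s.get("T_tool_cam")))
    np.savez(f"pics/{n}0.npz",**s)
E
```

```text
pics
{'clock': 0.0, 'joint_pos': array([ 16.5074,  20.5932,   0.633 ,  -0.0196, -70.1343, -16.505 ]), 'qvel': array([-0.0343,  0.0033, -0.027 ,  0.0284, -0.0289, -0.0322]), 'tau': array([ -0.0008, -58.2727,  29.3058,   6.9975,   0.0069,  -0.0002]), 'tool_pos': array([ 0.6745, -0.    ,  0.2366]), 'orientation': array([179.9042,  -0.0092, -90.0043]), 'force': array([0.2158, 0.7308, 0.3123]), 'moment': array([ 0.0587, -0.0325,  0.0079]), 'opening': 0.08714465424847341}
scene [[537.4329   0.     317.5858]
 [  0.     537.4329 237.5874]
 [  0.       0.       1.    ]] [[-0.5479  0.645  -0.5327  0.98  ]
 [ 0.8364  0.4121 -0.3614  0.2721]
 [-0.0135 -0.6436 -0.7652  0.6495]
 [ 0.      0.      0.      1.    ]]
side [[488.7069   0.     325.3796]
 [  0.     488.7069 232.5233]
 [  0.       0.       1.    ]] [[ 0.9922 -0.0941  0.0815  0.5645]
 [-0.1243 -0.7208  0.6819 -0.4592]
 [-0.0054 -0.6867 -0.7269  0.5658]
 [ 0.      0.      0.      1.    ]]
wrist [[364.5265   0.     318.1545]
 [  0.     364.5265 240.9296]
 [  0.       0.       1.    ]] [[ 0.0006 -0.9695 -0.245   0.0655]
 [ 1.      0.0005  0.0004  0.0003]
 [-0.0002 -0.245   0.9695 -0.1462]
 [ 0.      0.      0.      1.    ]]
```

View images.

View pics/scene0.png

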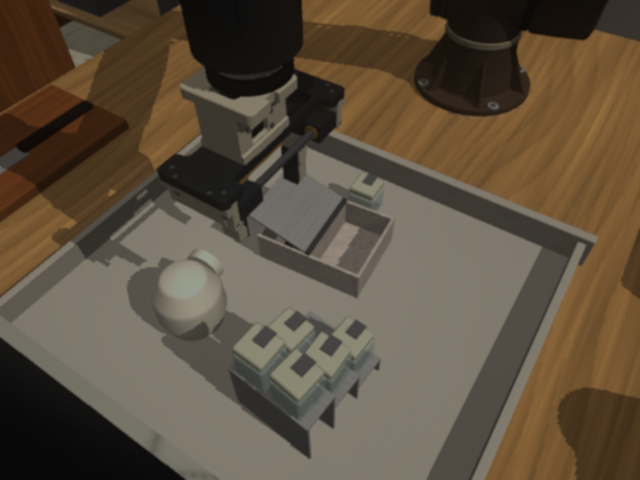

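View pics/side0.png

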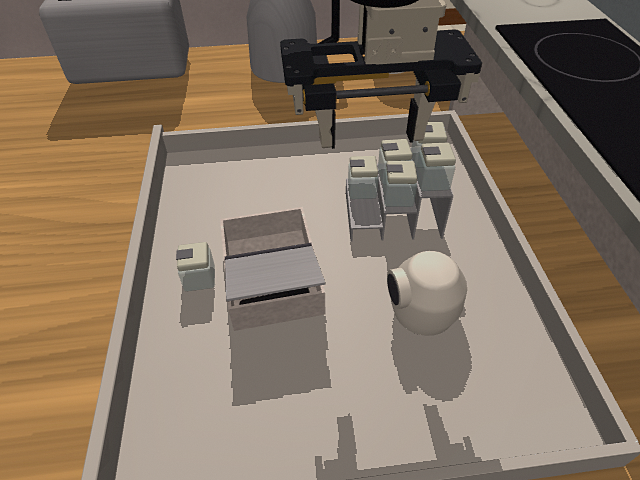

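View pics/wrist0.png

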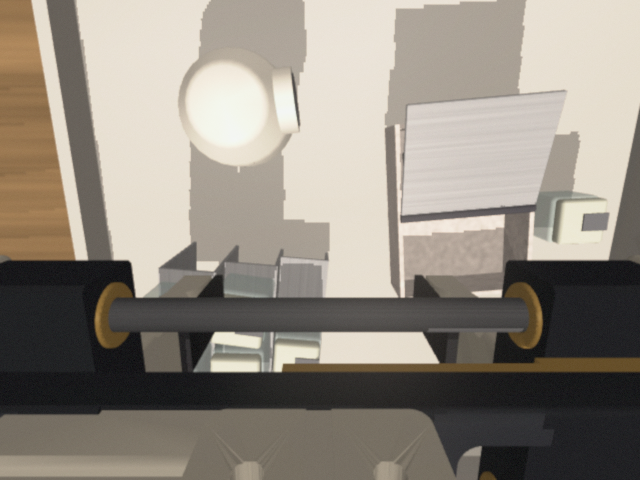

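Run:
```python
import cv2
a=cv2.imread("pics/side0.png")[195:340,160:340]; b=cv2.imread("pics/wrist0.png")[80:300,370:620]
a=cv2.resize(a,None,fx=4,fy=4,interpolation=2)
b=cv2.resize(b,None,fx=3,fy=3,interpolation=2)
cv2.imwrite("pics/sc.png",a);cv2.imwrite("pics/wc.png",b)
```

```text
(no output)
```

View pics/sc.png

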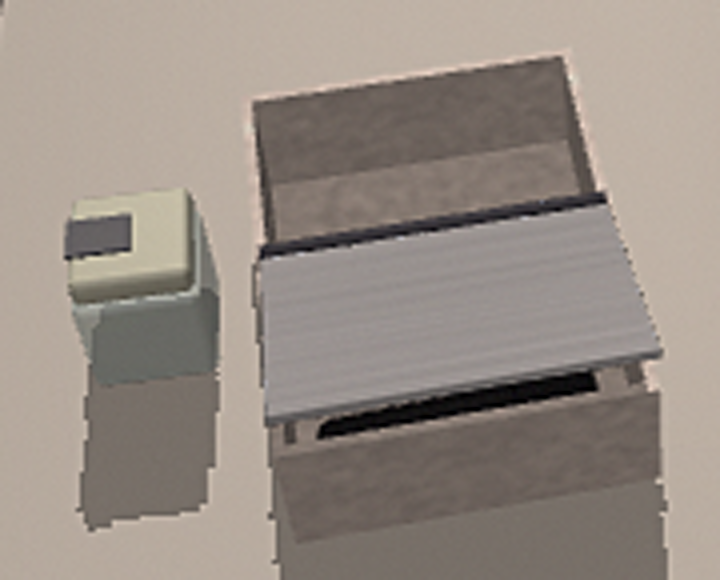

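View pics/wc.png

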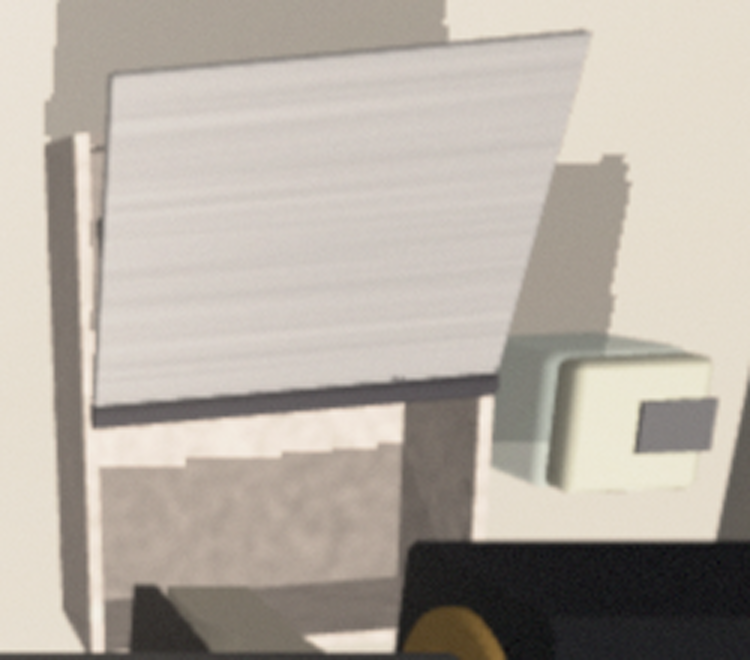

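```bash
cat > h.py <<'E'
import numpy as np
from scipy.optimize import least_squares
from scipy.spatial.transform import Rotation as R
np.set_printoptions(precision=4,suppress=True)
def proj(P,K,T):
    p=(np.asarray(P)-T[:3,3])@T[:3,:3]; q=p@K.T; return q[:,:2]/q[:,2:]
def tool(pos,rpy):
    T=np.eye(4);T[:3,:3]=R.from_euler('xyz',rpy,degrees=True).as_matrix();T[:3,3]=pos;return T
def leafpt(x,r,n,a): return [x,-r*np.cos(a)+n*np.sin(a),.052+r*np.sin(a)+n*np.cos(a)]
def world(L,p):
    c,s=np.cos(p[2]),np.sin(p[2]); L=np.asarray(L)
    return np.c_[p[0]+c*L[:,0]-s*L[:,1],p[1]+s*L[:,0]+c*L[:,1],L[:,2]+.006]
E
cat > fit.py <<'E'
from h import *
S=dict(np.load("pics/side0.npz"));W=dict(np.load("pics/wrist0.npz"))
TW=tool([.6745,0,.2366],[179.9042,-.0092,-90.0043])@W["T_tool_cam"]
tp=[(-.062,.082,.05),(.062,.082,.05),(-.062,-.082,0),(.062,-.082,0),(-.062,-.082,.05),(.062,-.082,.05)]
us=np.array([(253,102),(567,55),(295,542),(662,485),(270,460),(660,392),(267,411),(660,353),(262,257),(605,203)])/4+[160,195]
uw=np.array([(588,32),(110,74),(497,376),(97,410)])/3+[370,80]
def pts(p):
    lf=[leafpt(x,r,.002,p[3]) for r in(.1,0) for x in(-.06,.06)]
    return world(tp+lf,p),world(lf,p)
def f(p):
    a,b=pts(p); return np.r_[proj(a,S["K"],S["cam_to_world"])-us,proj(b,W["K"],TW)-uw].ravel()
r=least_squares(f,[.5,-.1,0.1,.25],loss="soft_l1")
print(r.x,r.x[2:]*57.3);print(f(r.x).reshape(-1,2).round(1))
j6=proj
# rays to jar6 lid / pig in side
def ray(u,z):
    T=S["cam_to_world"];d=T[:3,:3]@np.linalg.solve(S["K"],[*u,1]);t=(z-T[2,3])/d[2];return T[:3,3]+t*d
for n,u,z in[("jar6 lid c",(193,250),.063),("jar6 lidcornerR",(208,267),.063),("pig front",(430,333),.03),("pig left",(388,290),.05),("pig right",(467,292),.05),("riser near left",(357,236),.006),("riser near rt",(448,235),.006)]: print(n,ray(u,z))
E
python3 fit.py
```

```text
[ 0.5395 -0.0107  0.0861  0.3355] [ 4.9315 19.2237]
[[-3.3 -1.2]
 [ 0.9 -1.9]
 [ 0.2  1.2]
 [ 0.1 -1.3]
 [ 0.8  0.2]
 [ 0.4 -0. ]
 [-0.6  2.4]
 [ 0.6 -0.4]
 [-0.7 -0.7]
 [ 0.3 -1.3]
 [ 2.8 -2.4]
 [ 0.4 -1.8]
 [-0.2  1.7]
 [-1.3  1.8]]
jar6 lid c [0.4366 0.0032 0.063 ]
jar6 lidcornerR [ 0.4583 -0.0299  0.063 ]
pig front [ 0.7337 -0.1466  0.03  ]
pig left [ 0.6905 -0.0884  0.05  ]
pig right [ 0.7916 -0.1047  0.05  ]
riser near left [0.6753 0.0521 0.006 ]
riser near rt [0.8169 0.0358 0.006 ]
```

Request:
{"method": "jog_arm", "body": {"motion": [{"offset":[16,16,0],"roll":0,"hand":0},{"offset":[32,32,0],"roll":-0.02,"hand":0},{"offset":[48,48,0],"roll":-0.04,"hand":0},{"offset":[64,64,0],"roll":-0.06,"hand":0},{"offset":[80,80,0],"roll":-0.086,"hand":0},{"offset":[96,96,0],"roll":-0.086,"hand":0},{"offset":[112,112,0],"roll":-0.086,"hand":0},{"offset":[125,125,0],"roll":-0.086,"hand":0},{"offset":[127,125,20],"roll":-0.086,"hand":0},{"offset":[127,125,40],"roll":-0.086,"hand":0},{"offset":[127,125,60],"roll":-0.086,"hand":0},{"offset":[127,125,80],"roll":-0.086,"hand":0},{"offset":[127,125,95],"roll":-0.086,"hand":0},{"offset":[127,125,100],"roll":-0.086,"hand":0},{"offset":[127,125,100],"roll":-0.086,"hand":0},{"offset":[127,125,100],"roll":-0.086,"hand":0}]}}

```text
clock: 1.48
tool_pos: [0.5503, -0.1271, 0.138]
orientation: [-180.0, -0.0, -85.1]
force: [0.6, -0.1, -0.5]
opening: 0.0005
```

```bash
cat > look.py <<'E'
import sys,cv2
from h import *
from plant import ctrl,cams,order
o=ctrl.get_obs();print({k:o[k] for k in("clock","tool_pos","orientation","force","opening")})
t=sys.argv[1]; v=[]
for n,c in(("side",(130,100,320,240)),("scene",(180,60,320,240))):
    s=cams.snapshot(n);np.savez(f"pics/{n}{t}.npz",**s);x,y,w,h=c
    v.append(cv2.resize(s["img"][y:y+h,x:x+w,::-1],(400,300) if len(sys.argv)>2 else (800,600),interpolation=2))
cv2.imwrite(f"pics/v{t}.png",v[0] if len(sys.argv)<3 else np.hstack(v))
E
python3 look.py 1 both
```

```text
{'clock': 1.4833, 'tool_pos': array([ 0.5503, -0.1271,  0.138 ]), 'orientation': array([-179.9969,   -0.0183,  -85.0572]), 'force': array([ 0.6225, -0.0848, -0.4803]), 'opening': 0.0005435435588158155}
```

View pics/v1.png

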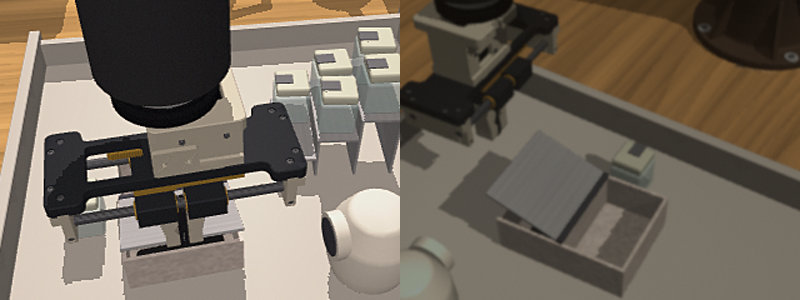

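Request:
{"method": "jog_arm", "body": {"motion": [{"offset":[0,0,15],"roll":0,"hand":0},{"offset":[0,0,30],"roll":0,"hand":0},{"offset":[0,0,45],"roll":0,"hand":0},{"offset":[0,0,60],"roll":0,"hand":0},{"offset":[0,0,75],"roll":0,"hand":0},{"offset":[0,0,85],"roll":0,"hand":0},{"offset":[0,0,88],"roll":0,"hand":0},{"offset":[-2,0,88],"roll":0,"hand":0},{"offset":[-4,0,88],"roll":0,"hand":0},{"offset":[-6,0,88],"roll":0,"hand":0},{"offset":[-6,0,88],"roll":0,"hand":0}]}}

```text
clock: 2.5
tool_pos: [0.5501, -0.1206, 0.0505]
orientation: [-179.9, 0.0, -85.1]
force: [0.3, -0.6, -0.3]
opening: 0.0005
```

```bash
python3 look.py 2 both
```

```text
{'clock': 2.5, 'tool_pos': array([ 0.5501, -0.1206,  0.0505]), 'orientation': array([-179.9046,    0.0005,  -85.052 ]), 'force': array([ 0.3493, -0.5948, -0.2513]), 'opening': 0.00045053916480808565}
```

View pics/v2.png

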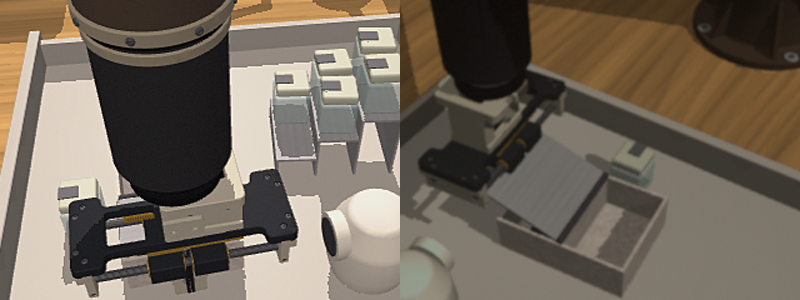

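Request:
{"method": "jog_arm", "body": {"motion": [{"offset":[-2,0,0],"roll":0,"hand":0},{"offset":[-3.5,0,0],"roll":0,"hand":0},{"offset":[-5,0,0],"roll":0,"hand":0},{"offset":[-6,0,0],"roll":0,"hand":0},{"offset":[-6,0,0],"roll":0,"hand":0}]}}

```text
clock: 3.02
tool_pos: [0.5489, -0.1152, 0.0496]
orientation: [180.0, -0.0, -85.1]
force: [0.0, -1.5, 0.2]
opening: 0.0006
```

Request:
{"method": "jog_arm", "body": {"motion": [{"offset":[-2,0,-2],"roll":0,"hand":0},{"offset":[-3,0,-5],"roll":0,"hand":0},{"offset":[-4,0,-8],"roll":0,"hand":0},{"offset":[-5,0,-11],"roll":0,"hand":0},{"offset":[-6,0,-14],"roll":0,"hand":0}]}}

```text
clock: 3.43
tool_pos: [0.5484, -0.1093, 0.0637]
orientation: [180.0, -0.0, -85.1]
force: [1.1, -1.6, -0.8]
opening: 0.0003
```

Request:
{"method": "jog_arm", "body": {"motion": [{"offset":[-1,0,-3],"roll":0,"hand":0},{"offset":[-2,0,-6],"roll":0,"hand":0},{"offset":[-3,0,-9],"roll":0,"hand":0},{"offset":[-4,0,-12],"roll":0,"hand":0},{"offset":[-6,0,-14],"roll":0,"hand":0},{"offset":[-8,0,-16],"roll":0,"hand":0}]}}

```text
clock: 3.93
tool_pos: [0.5477, -0.1016, 0.0802]
orientation: [180.0, -0.1, -85.1]
force: [-1.5, -8.1, 3.9]
opening: 0.0002
```

```bash
python3 look.py 3 both
```

```text
{'clock': 3.9333, 'tool_pos': array([ 0.5477, -0.1016,  0.0802]), 'orientation': array([179.9898,  -0.0559, -85.0511]), 'force': array([-1.5437, -8.1117,  3.933 ]), 'opening': 0.00019459929591881237}
```

View pics/v3.png

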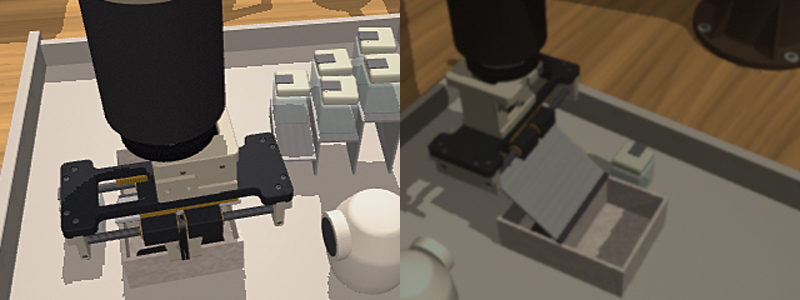

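Request:
{"method": "jog_arm", "body": {"motion": [{"offset":[-1,0,-4],"roll":0,"hand":0},{"offset":[-2.5,0,-8],"roll":0,"hand":0},{"offset":[-4,0,-12],"roll":0,"hand":0},{"offset":[-6,0,-16],"roll":0,"hand":0},{"offset":[-8,0,-20],"roll":0,"hand":0},{"offset":[-10,0,-24],"roll":0,"hand":0}]}}

```text
clock: 4.53
tool_pos: [0.5469, -0.0908, 0.104]
orientation: [-180.0, 0.0, -85.1]
force: [0.2, -1.4, -0.8]
opening: 0.0007
```

Request:
{"method": "jog_arm", "body": {"motion": [{"offset":[-2,0,-3],"roll":0,"hand":0},{"offset":[-4,0,-6],"roll":0,"hand":0},{"offset":[-6,0,-9],"roll":0,"hand":0},{"offset":[-9,0,-11],"roll":0,"hand":0},{"offset":[-12,0,-13],"roll":0,"hand":0},{"offset":[-15,0,-15],"roll":0,"hand":0},{"offset":[-18,0,-16],"roll":0,"hand":0}]}}

```text
clock: 5.12
tool_pos: [0.5456, -0.0732, 0.1203]
orientation: [-180.0, -0.0, -85.1]
force: [0.8, -4.5, 3.7]
opening: 0.0004
```

Request:
{"method": "jog_arm", "body": {"motion": [{"offset":[-3,0,-2],"roll":0,"hand":0},{"offset":[-6,0,-4],"roll":0,"hand":0},{"offset":[-9,0,-5],"roll":0,"hand":0},{"offset":[-12,0,-6],"roll":0,"hand":0},{"offset":[-15,0,-6],"roll":0,"hand":0},{"offset":[-18,0,-6],"roll":0,"hand":0},{"offset":[-22,0,-6],"roll":0,"hand":0},{"offset":[-26,0,-6],"roll":0,"hand":0},{"offset":[-30,0,-6],"roll":0,"hand":0},{"offset":[-34,0,-6],"roll":0,"hand":0},{"offset":[-38,0,-6],"roll":0,"hand":0},{"offset":[-42,0,-6],"roll":0,"hand":0},{"offset":[-46,0,-6],"roll":0,"hand":0},{"offset":[-50,0,-6],"roll":0,"hand":0}]}}

```text
clock: 6.28
tool_pos: [0.5409, -0.0229, 0.1255]
orientation: [180.0, 0.0, -85.1]
force: [0.6, -1.5, 1.6]
opening: 0.0005
```

```bash
python3 look.py 4 both
```

```text
{'clock': 6.2833, 'tool_pos': array([ 0.5409, -0.0229,  0.1255]), 'orientation': array([179.9951,   0.0052, -85.071 ]), 'force': array([ 0.5671, -1.4561,  1.5501]), 'opening': 0.00048732003032592283}
```

View pics/v4.png

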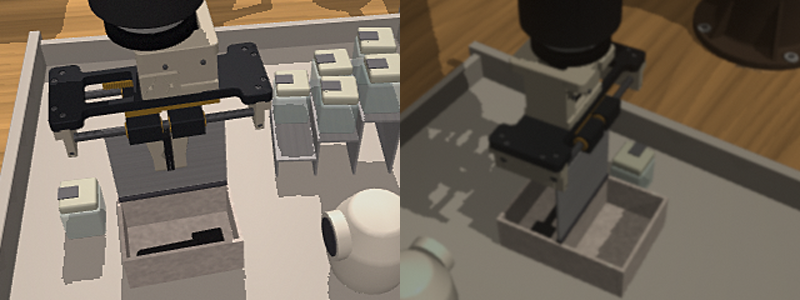

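Request:
{"method": "jog_arm", "body": {"motion": [{"offset":[-4,0,0],"roll":0,"hand":0},{"offset":[-8,0,0],"roll":0,"hand":0},{"offset":[-12,0,0],"roll":0,"hand":0},{"offset":[-16,0,0],"roll":0,"hand":0},{"offset":[-20,0,0.5],"roll":0,"hand":0},{"offset":[-24,0,1],"roll":0,"hand":0},{"offset":[-28,0,1.5],"roll":0,"hand":0},{"offset":[-32,0,2],"roll":0,"hand":0},{"offset":[-36,0,3.5],"roll":0,"hand":0},{"offset":[-40,0,5],"roll":0,"hand":0},{"offset":[-44,0,6.5],"roll":0,"hand":0},{"offset":[-48,0,8.5],"roll":0,"hand":0},{"offset":[-52,0,11],"roll":0,"hand":0},{"offset":[-55,0,14],"roll":0,"hand":0},{"offset":[-59,0,17],"roll":0,"hand":0},{"offset":[-62,0,20],"roll":0,"hand":0}]}}

```text
clock: 7.72
tool_pos: [0.5357, 0.0388, 0.1052]
orientation: [-180.0, 0.0, -85.1]
force: [-0.1, -0.9, 1.3]
opening: 0.0004
```

Request:
{"method": "jog_arm", "body": {"motion": [{"offset":[-3,0,4],"roll":0,"hand":0},{"offset":[-6,0,8],"roll":0,"hand":0},{"offset":[-8.5,0,12],"roll":0,"hand":0},{"offset":[-10.5,0,16],"roll":0,"hand":0},{"offset":[-12,0,19.5],"roll":0,"hand":0},{"offset":[-13,0,23],"roll":0,"hand":0},{"offset":[-14,0,26],"roll":0,"hand":0},{"offset":[-15,0,29],"roll":0,"hand":0},{"offset":[-15.5,0,31],"roll":0,"hand":0},{"offset":[-15.5,0,32],"roll":0,"hand":0},{"offset":[-15.5,0,32],"roll":0,"hand":0}]}}

```text
clock: 8.63
tool_pos: [0.5343, 0.0539, 0.0733]
orientation: [180.0, 0.0, -85.1]
force: [-0.2, -0.2, -0.4]
opening: 0.0007
```

```bash
python3 look.py 5 both
```

```text
{'clock': 8.6333, 'tool_pos': array([0.5343, 0.0539, 0.0733]), 'orientation': array([179.9879,   0.0014, -85.0731]), 'force': array([-0.169 , -0.2249, -0.3965]), 'opening': 0.0006925867920160952}
```

View pics/v5.png

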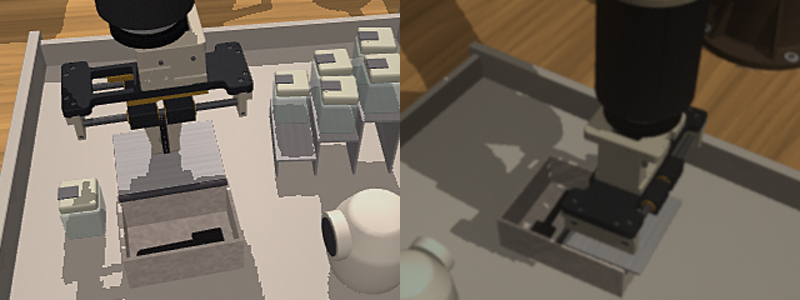

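Request:
{"method": "jog_arm", "body": {"motion": [{"offset":[-2,0,1],"roll":0,"hand":0},{"offset":[-4,0,1.5],"roll":0,"hand":0},{"offset":[-6,0,2],"roll":0,"hand":0},{"offset":[-6,0,2.5],"roll":0,"hand":0},{"offset":[-6,0,2.5],"roll":0,"hand":0}]}}

```text
clock: 9.15
tool_pos: [0.534, 0.0602, 0.0713]
orientation: [-180.0, 0.0, -85.0]
force: [-1.7, 1.8, 3.1]
opening: 0.0003
```

Request:
{"method": "jog_arm", "body": {"motion": [{"offset":[0,0,0.5],"roll":0,"hand":0},{"offset":[0,0,1],"roll":0,"hand":0},{"offset":[0,0,1],"roll":0,"hand":0},{"offset":[0,0,1],"roll":0,"hand":0}]}}

```text
clock: 9.48
tool_pos: [0.534, 0.0602, 0.0712]
orientation: [-180.0, 0.0, -85.0]
force: [-5.9, 3.9, 13.3]
opening: 0.0004
```

Request:
{"method": "jog_arm", "body": {"motion": [{"offset":[0,0,-5],"roll":0,"hand":0},{"offset":[0,0,-20],"roll":0,"hand":0},{"offset":[0,0,-40],"roll":0,"hand":0},{"offset":[0,0,-65],"roll":0,"hand":0},{"offset":[0,0,-90],"roll":0,"hand":0},{"offset":[0,0,-115],"roll":0,"hand":0},{"offset":[0,0,-140],"roll":0,"hand":0},{"offset":[0,0,-160],"roll":0,"hand":0},{"offset":[0,0,-170],"roll":0,"hand":0},{"offset":[-20,0,-170],"roll":0,"hand":0},{"offset":[-45,0,-170],"roll":0,"hand":0},{"offset":[-70,0,-170],"roll":0,"hand":0},{"offset":[-90,0,-170],"roll":0,"hand":0},{"offset":[-100,0,-170],"roll":0,"hand":0},{"offset":[-100,0,-170],"roll":0,"hand":0},{"offset":[-100,0,-170],"roll":0,"hand":0}]}}

```text
clock: 10.82
tool_pos: [0.525, 0.1594, 0.2394]
orientation: [179.9, -0.0, -85.0]
force: [1.0, -0.7, -0.2]
opening: 0.0002
```

```bash
python3 look.py 6
python3 - <<'E'
from h import *
import cv2
S=dict(np.load("pics/side6.npz"));p=[.5395,-.0107,.0861]
im=S["img"][:,:,::-1].copy()
a=np.pi
q=proj(world([leafpt(x,r,-.002,a) for x,r in((-.06,0),(.06,0),(.06,.1),(-.06,.1))],p),S["K"],S["cam_to_world"])
c=cv2.resize(im[100:340,130:450],(800,600),interpolation=2)
for u in q: cv2.circle(c,tuple(((u-[130,100])*2.5).round().astype(int).tolist()),4,(0,0,255),1)
cv2.imwrite("pics/v6.png",c);print(q)
E
```

```text
{'clock': 10.8167, 'tool_pos': array([0.525 , 0.1594, 0.2394]), 'orientation': array([179.9402,  -0.0328, -85.0166]), 'force': array([ 0.9917, -0.7201, -0.206 ]), 'opening': 0.00022397478731094175}
[[224.8017 258.8704]
 [311.6383 244.7885]
 [299.1907 197.2352]
 [220.0631 208.9282]]
```

View pics/v6.png

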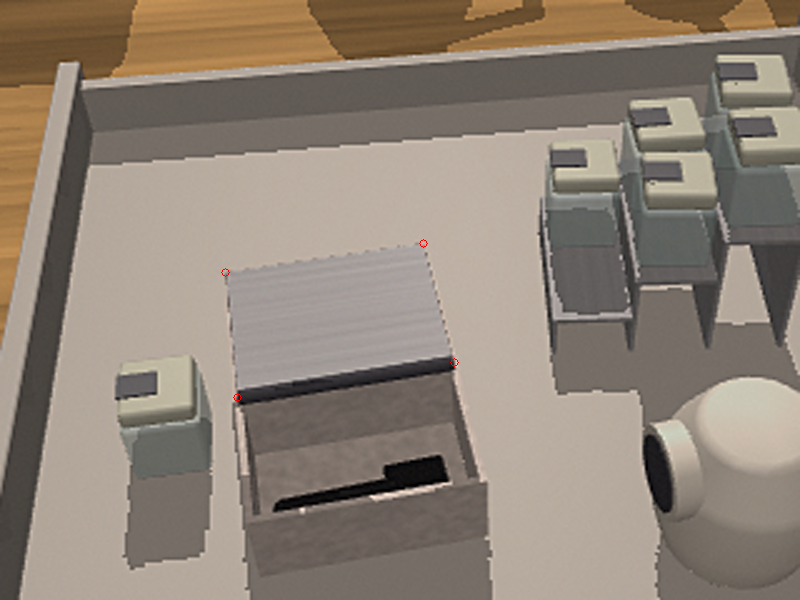

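```bash
python3 -c "
from plant import order
print(order.close_job())"
```

```text
the job is handed in; nothing more can be done
None
```

The leaf now lies flat over the +y bay, and I've handed the job in at about 10.8 s on the robot clock.

**How it went:** I closed the fingers and put the fingertip just outside the leaf's free edge. From there I raised and pushed the edge until the leaf stood upright, swept it slowly over its spine, and pressed it down onto its stop. The largest forces I read at the end of a move were about 9 N while lifting and about 15 N in the final press. Forces between readings are not known. The arm then backed off to z = 0.24 m, 0.1 m to the left of the pressing point.

**Last checks:**
- **Leaf flat:** in the final side picture, all four leaf corners fall within a pixel or two of where they should be at 3.14 rad. When pressed further, the fingertip stayed at the same height while the force rose.
- **Loose objects:** the spatula, jar6, salt pig and riser jars look where they started. I judged this by eye and did not measure it.
- **Clear of everything:** the force reading after retreating was only about 1 N, at noise level.

No check failed. The camera fit of the tray had errors of 1–3 pixels, up to about 4 mm, so its exact position was not known better than that. `close_job()` gave no verdict.

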